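# Draw the release plate from under the curing stack

### The arm

A 6-joint arm with a two-finger parallel gripper is mounted at the origin on a cart in front of the work surface, level with it; the furniture and walls round the work are solid. World frame = base frame: x ahead of the robot, y to its left, z up, the work surface at z = 0. Lengths are in m, angles in degrees, forces in N, time in s.
With the tool pointing down it reaches from about 0.25 to 0.725 m from the base axis. Payload 9.7 kg.
Tool frame: the origin (TCP) lies on the centre line of the jaws, within the pads' length; the fingertips stand bot.nose_length ahead of it and the grasp point (between the pads) lies 11 mm behind it (bot.nose_length is the distance from the TCP to the fingertips, in m); z points along the fingers, y is the line along which they close (so a half turn about z gives the same grasp; the last joint's range is limited). The gripper opens to 85 mm and grips with 20 to 120 N. Pads are 22 mm wide; open, the fingers measure 114 mm over their backs; the gripper's body (76 mm by 85 mm) begins 54 mm behind the grasp point. The pads swing forward as they close: fully open they stand 13 mm farther back than shut.
Start: joints at [-64.114, 4.979, 10.078, 95.1, 0, 90], TCP at [0.24, -0.495, 0.239] pointing down, gripper open.
Joint ranges: [-179.16, 179.16], [-48.56, 103.87], [-65.8, 70.77], [-126.05, 130.52], [-82.76, 87.17], [-180, 180]. Speed limits (degrees/s): [127.2, 127.2, 147.25, 180, 180, 180].

### API

Orientations are given as [roll, pitch, yaw] about the fixed x, y, z axes, in that order (R = Rz(yaw) Ry(pitch) Rx(roll)).
In Python, from workcell import bot gives the robot as it stands. The module is installed in compiled form; this text tells all that it offers.
- The arm moves only by the shell command python3 -m inch 'ROWS' [OPENING] [FORCE]. ROWS is JSON, a list of rows, each a list of 4 numbers: the shift along the world's x, y, z in cm, then the turn about the world's z in degrees. A call has exactly 8 rows; each row is the pose to reach, as a shift and turn from the pose commanded when the call began; what a row does not reach only later rows make up. A row lasts 1/8 s, in which the tool goes at most 62.5 mm and 10.7 degrees, less where a joint would pass 70% of its speed; a pose out of reach is approached as far as the arm can. A call with a gripper value outside its range is refused whole. OPENING is the finger opening in cm, from 0 to 8.54, set as the call begins (- or left out, the last holds). The fingers move at their own pace and stop on an object; FORCE is the grip in N (left out, the last holds). Time passes only in rows, so rows that repeat a pose let the fingers close, or fill a call up. It gives the time, the measured TCP pose, the force, the opening and the grip force at its end, in the units of the state.
- bot.get_obs(): the state, without advancing time (a new reading comes with each control period).
- bot.camera(name): name is "scene" or "top" or "wrist"; returns a dict with "img" (384x512x3 uint8, red, green, blue), "fovy" (degrees; the focal length in pixels is half the picture's height over the tangent of half this angle, whatever the lens; pixels are square), "cx", "cy" (the principal point, pixels), "dist" ([k1, k2, p1, p2, k3] as OpenCV has them; the pictures are not rectified), "R" (3x3) and "t" (3): a world point X has camera coordinates R X + t; the wrist camera has in their place "mount" (4x4, takes a point from camera to tool coordinates, whose origin is the TCP and whose axes are the flange's). Camera axes: x right, y down, z forward; pixel columns grow to the right and rows downward; lengths in m; the calibration is good to about 2 mm. A picture is of the moment at which its call begins: read the wrist's pose just before it. There is no depth.
- bot.job_done(): hands the job in; it is judged then, once.
Trained networks look in a picture, given as the dict that the camera call returned (one of the last four; its "shot" number tells which), for a name from the list of things; names that differ only in an ending like _2 or _b are one class to them, and where a whole thing is asked for, a point or a joint stands for the part that bears it (a point fixed in the world has none). Each returns a list of dicts, best first, with "score" (0 to 1); they miss things now and then, are a little off and sometimes report something else, mostly with a low value. They report only what shows in the picture. A call takes as long as a camera call. They do not tell look-alikes from the thing itself.
- bot.find_in(thing, picture): "point" ([column, row] in pixels, amid what is visible of it).
- bot.landmark_of(thing, picture): "point" ([column, row] in pixels: a listed point, or the origin of a listed thing).
The state is a dict: "time": time; "q": joint angles; "qd": joint speeds; "joint_efforts": joint torques, N m; "ee_pos": TCP position; "tcp_rot": TCP orientation; "wrist_force": force on the tool from outside, world axes, zero at the start; "torque": the same for the moment, N m; "opening": finger opening in m; "grasp_force": force on a finger pad.
Only numpy, scipy, OpenCV 4.12 (cv2) and the standard library are available. Lean on these libraries where they do the work, as an engineer would, in place of code of your own. Each camera call takes 0.05 s, during which the arm holds its last target. There are 200 camera calls.

### The job

The resin of the three stacked specimen mounts on the curing stand has set, and they must now stand, under their weight, on the stand's own bed. Without touching the stack itself, draw the steel release plate out from under it by its upturned lip, keeping it level, so that the mounts settle straight down on the bed, still neatly stacked with the weight on top, and lay the plate flat, right side up, in the steel pan. Leave the swab dish and the objective case where they are.

Things in the scene. Friction and masses are not known exactly. Their poses are not given: they have to be found in the camera images.
- curing_stand: Low aluminium stand fixed to the bench. Origin on the bench under the stack; its -x points to its open front, towards the robot. Bed 10 mm thick: a broad part (85 mm along x, 92 mm wide, centred on the origin) and a run-out tongue only 26 mm wide, out to x = -153 mm. Two rails along x (x = -39 to 39 mm, inner faces at y = +-22 mm, top 17 mm above the bench) guide the plate.
- v_stop (a point): Middle of the white V-stop that bridges the rails in front of the stack; axes as the stand's. It spans x = -34 to -5 mm, y = +-33 mm from the stand's origin, 15 to 21 mm above the bench (screw heads to 24 mm). The plate passes under it with 2 mm to spare; it is slippery and holds back the bottom mount only, with V faces 16 mm from the stack's axis.
- stack_place (a point): Point on the top of the bed (z = 10 mm above the bench) where the stack's axis belongs; axes as the stand's.
- plate_centre (a point): Centre of the loose steel release plate, half-way up its thickness: 120 mm along its x (lip to tail), 40 mm wide, 3 mm thick, about 0.11 kg, lying on the bed between the rails. On the narrow tongue 7 mm of plate overhang on each side, 10 mm above the bench, so it can be gripped across its width. Its z is up when it lies right side up.
- plate_lip (a point): Middle of the plate's upturned lip at the robot's end: a steel wall 3 mm thick, 40 mm wide, which stands 22 mm above the plate's underside; this point is 14 mm above the underside. At the start there are 55 to 65 mm of clear plate between lip and V-stop, where a finger can stand and pull on the lip. The plate slides with a few newtons.
- plate_tail (a point): Middle of the plate's far end edge, 118.5 mm behind the lip point. Over its last 22 mm the plate's top slopes down to an edge 1.5 mm thick. When this edge has come out in front of the V-stop, the plate is clear of the stack.
- mount_bottom: Lowest mount of the stack: pale round specimen mount, 30 mm diameter, 17 mm high; origin at the centre of its underside. It stands on the plate, 13 mm above the bench, and must end on the bed.
- mount_middle: Second mount: black, 30 mm diameter, 16 mm high; origin at the centre of its underside. Merely stands on the bottom mount.
- mount_top: Third mount: black, 30 mm diameter, 14 mm high; origin at the centre of its underside. Merely stands on the middle mount.
- weight: Dark steel weight with a grip knob, 32 mm diameter, 23 mm high, about 0.1 kg; origin at the centre of its underside. Merely stands on the top mount; its top is 83 mm above the bench at the start. The slim stack leans, slips or falls if the plate is lifted or tipped while under it.
- pan: Open steel pan fixed to the bench, 180 mm along its x, 130 mm along y, 18 mm high, walls 2.5 mm, floor 2.5 mm; origin on the bench under its middle.
- swab_dish: Bystander: glass dish with swabs, 60 mm diameter, 14 mm high, behind the pan.
- objective_case: Bystander: round black and silver objective case, 42 mm diameter, 54 mm high.
There are look-alikes about, which are no part of the job. What is shaped like the mount_middle but orange or yellow is not meant.

How it is judged:
By the outcome, as a careful person would: the job done as asked, in the order asked, and still so for the second after the job is handed in, with the robot touching nothing.
It also fails if it takes over 59 s, if anything falls off the work surface, if the arm or the gripper's body presses on something with over 40 N, if the wrist force passes 120 N, or if a joint passes its speed limit or range.

## Working session

There is one attempt and no reset: what is moved stays moved. The work goes in short steps, Python scripts to look and compute and a shell command to move; the robot and the scene stay as the last step left them, time stands still between calls to the robot, and variables do not carry over. Pictures are saved under pics/ and viewed, at most 10 in all, crops included, and the job is handed in when it is done.

```bash
mkdir -p pics
cat > h.py <<'E'
import numpy as np, cv2
from workcell import bot
from scipy.spatial.transform import Rotation as Ro
def K(c):
    f=c["img"].shape[0]/2/np.tan(np.radians(c["fovy"]/2)); return np.array([[f,0,c["cx"]],[0,f,c["cy"]],[0,0,1]])
def ext(c,obs=None):
    if "R" in c: return np.array(c["R"]),np.array(c["t"])
    T=np.eye(4);T[:3,:3]=Ro.from_euler("xyz",obs["tcp_rot"],degrees=True).as_matrix();T[:3,3]=obs["ee_pos"]
    W=np.linalg.inv(T@np.array(c["mount"]));return W[:3,:3],W[:3,3]
def ray(c,p,z,obs=None):
    R,t=ext(c,obs);u=cv2.undistortPoints(np.array([[p]],float),K(c),np.array(c["dist"],float))[0,0]
    d=R.T@np.array([u[0],u[1],1]);o=-R.T@t;return o+d*(z-o[2])/d[2]
def proj(c,X,obs=None):
    R,t=ext(c,obs);return cv2.projectPoints(np.array([X],float),cv2.Rodrigues(R)[0],t,K(c),np.array(c["dist"],float))[0][0,0]
def save(c,n): cv2.imwrite("pics/"+n,c["img"][:,:,::-1])
E
python3 - <<'E'
from h import *
print(bot.nose_length,bot.get_obs())
Z=dict(curing_stand=0,v_stop=.018,stack_place=.01,plate_centre=.0115,plate_lip=.024,plate_tail=.011,mount_bottom=.013,mount_middle=.030,mount_top=.046,weight=.06,pan=0,swab_dish=0,objective_case=0)
ims=[]
for n in("scene","top"):
    c=bot.camera(n);ims.append(c["img"]);print(n)
    for k,z in Z.items():
        for r in bot.landmark_of(k,c)[:3]:
            print(k,round(r["score"],2),np.round(r["point"]),ray(c,r["point"],z).round(4))
    save(c,n+"0.png")
E
```

```text
0.008 {'time': 0.0, 'q': array([-6.41134391e+01,  5.00875636e+00,  1.00332730e+01,  9.50997480e+01,
       -4.58825772e-04,  8.99999254e+01]), 'qd': array([-0.04475382, -0.00569343, -0.09355041,  0.04052268, -0.01468948,
       -0.03356703]), 'joint_efforts': array([-4.30910518e-06, -5.20387852e+01,  4.64809406e+01,  1.61589333e-02,
       -7.12288306e-05, -2.86328721e-06]), 'ee_pos': array([ 0.24002235, -0.49460681,  0.23859498]), 'tcp_rot': array([-1.79924769e+02,  4.58727363e-04,  2.58866362e+01]), 'wrist_force': array([ 0.14257829, -0.06766581, -0.29814701]), 'torque': array([ 0.00577615, -0.00314888, -0.01939448]), 'grasp_force': 0.0, 'opening': 0.08527266545835697}
scene
curing_stand 0.95 [284. 235.] [0.5837 0.2075 0.    ]
v_stop 0.74 [281. 241.] [0.5458 0.1872 0.018 ]
stack_place 0.73 [282. 234.] [0.5717 0.2039 0.01  ]
plate_centre 0.88 [282. 244.] [0.5446 0.1849 0.0115]
plate_lip 0.7 [287. 265.] [0.4919 0.1347 0.024 ]
plate_lip 0.67 [284. 234.] [0.5584 0.1896 0.024 ]
plate_lip 0.37 [164. 231.] [0.4238 0.362  0.024 ]
plate_tail 0.9 [282. 227.] [0.5898 0.2172 0.011 ]
mount_bott
[... 667 characters left out ...]
9 [311. 228.] [0.4937 0.1495 0.024 ]
plate_lip 0.69 [218. 248.] [0.4431 0.3799 0.024 ]
plate_tail 0.64 [282. 194.] [0.5825 0.2203 0.011 ]
mount_bottom 0.51 [290. 197.] [0.5728 0.201  0.013 ]
mount_middle 0.65 [247. 166.] [0.6492 0.3097 0.03  ]
mount_middle 0.49 [268. 250.] [0.4395 0.2574 0.03  ]
mount_middle 0.47 [284. 149.] [0.6964 0.2167 0.03  ]
mount_top 0.19 [217. 198.] [0.5664 0.383  0.046 ]
weight 0.47 [291. 196.] [0.5716 0.2024 0.06  ]
pan 0.62 [216. 248.] [0.4422 0.3897 0.    ]
swab_dish 0.66 [292. 193.] [0.5858 0.1937 0.    ]
swab_dish 0.59 [216. 197.] [0.5745 0.392  0.    ]
objective_case 0.73 [257. 138.] [0.7311 0.286  0.    ]
objective_case 0.36 [293. 194.] [0.5838 0.1895 0.    ]
```

View pics/scene0.png

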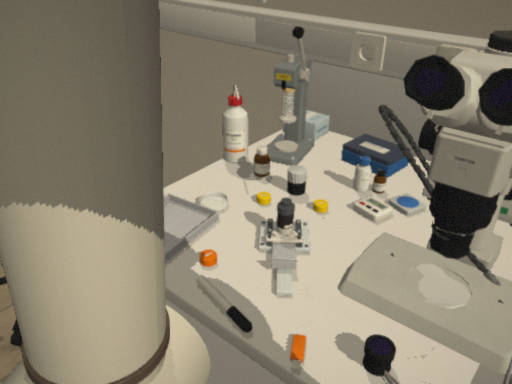

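View pics/top0.png

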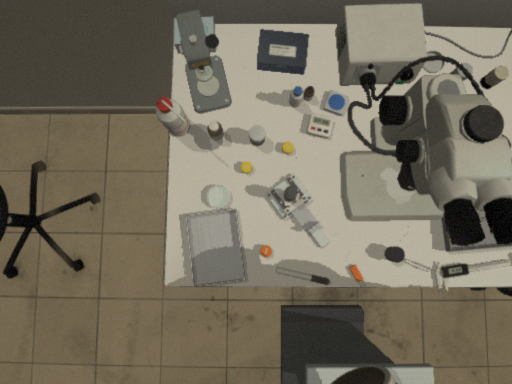

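The scene shows the stand with the stack at about (286,215) and the plate reaching forward to its lip near (285,285). In the top view the stack is at (290,195) and the plate's end at about (320,240), with the pan at (216,248). The networks put the stand at yaw ≈ 35°.

Candidates (scene pixels):
- **Stack:** the dark stack on the stand at (286,215). This is the one I want.
- **Look-alikes to avoid:** orange mount (209,260), yellow mounts (265,201) and (317,209), and the dark/white jar (297,180), which is the objective case.

I'll move the arm over for a close look with the wrist camera, which will also serve as the check crop.

```bash
python3 -m inch '[[1,5.6,0,10],[2,11.2,0,20],[3,16.8,0,30],[4,22.4,0,40],[5,28,0,50],[6,33.6,0,60],[7,39.2,0,70],[8,44.8,0,80]]' 
python3 -m inch '[[2,4,0,5],[3,7,0,10],[4,10,0,15],[5,13,0,20],[6,15,0,20],[6,15,0,20],[6,15,0,20],[6,15,0,20]]' 3.4 60
python3 - <<'E'
from h import *
o=bot.get_obs();c=bot.camera("wrist");save(c,"w1.png");print(o["ee_pos"],o["tcp_rot"],o["q"].round(1),np.round(c["mount"],3).tolist(),c["fovy"])
Z=dict(curing_stand=0,v_stop=.018,stack_place=.01,plate_centre=.0115,plate_lip=.024,plate_tail=.011,mount_bottom=.013,weight=.06,pan=0)
for k,z in Z.items():
    for r in bot.landmark_of(k,c)[:2]: print(k,round(r["score"],2),np.round(r["point"]),ray(c,r["point"],z,o).round(4))
E
```

```text
time: 2.4
ee_pos: [0.32, -0.0451, 0.2396]
tcp_rot: [179.9, 0.0, 106.2]
wrist_force: [2.6, -0.5, 0.2]
opening: 0.0854
grasp_force: 0.0
time: 3.4
ee_pos: [0.3799, 0.1026, 0.2395]
tcp_rot: [180.0, 0.0, 125.8]
wrist_force: [-0.0, -0.5, -0.4]
opening: 0.0341
grasp_force: 0.0
[0.37991399 0.10255742 0.2394855 ] [1.79983727e+02 1.14651095e-02 1.25832858e+02] [ 15.1 -16.2  -9.4  96.8  -0.   69.3] [[0.001, -0.945, -0.327, 0.084], [1.0, 0.001, 0.001, 0.001], [-0.0, -0.327, 0.945, -0.134], [0.0, 0.0, 0.0, 1.0]] 63.067850958044055
curing_stand 0.72 [434. 180.] [0.5758 0.2045 0.    ]
curing_stand 0.32 [438. 183.] [0.5833 0.2049 0.    ]
v_stop 0.72 [423. 187.] [0.56   0.1879 0.018 ]
stack_place 0.9 [437. 186.] [0.5786 0.2006 0.01  ]
plate_centre 0.79 [408. 187.] [0.549  0.178  0.0115]
plate_lip 0.63 [362. 185.] [0.4945 0.1468 0.024 ]
plate_lip 0.47 [440. 185.] [0.5709 0.2017 0.024 ]
plate_tail 0.95 [454. 182.] [0.592  0.2162 0.011 ]
mount_bottom 0.76 [439. 184.] [0.5767 0.2038 0.013 ]
weight 0.66 [463. 198.] [0.579  0.2034 0.06  ]
weight 0.16 [451. 193.] [0.5634 0.2    0.06  ]
```

View pics/w1.png

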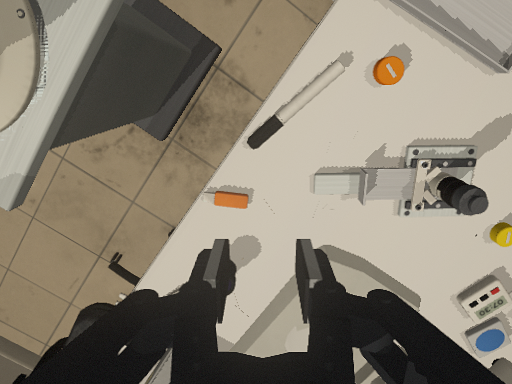

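The wrist view shows the right stack: the pale bottom mount and dark weight at (463,198), the V-stop at (420,185) and the lip at (362,185). The plate is 119.7 mm from lip to tail against 118.5 mm given, and the yaw is 35.4°. The tool is already aligned, so I'll go above the lip and look again.

```bash
python3 -m inch '[[3,1,-3,0],[6,2,-6,0],[9,3.4,-9,0],[11.5,4.4,-12,0],[11.5,4.4,-14,0],[11.5,4.4,-14,0],[11.5,4.4,-14,0],[11.5,4.4,-14,0]]'
python3 - <<'E'
from h import *
o=bot.get_obs();c=bot.camera("wrist");save(c,"w2.png");print(o["ee_pos"],o["tcp_rot"])
Z=dict(v_stop=.018,stack_place=.01,plate_centre=.0115,plate_lip=.024,plate_tail=.011,mount_bottom=.013,weight=.06)
for k,z in Z.items():
    for r in bot.landmark_of(k,c)[:2]: print(k,round(r["score"],2),np.round(r["point"]),ray(c,r["point"],z,o).round(4))
# tool line: where tcp-x,y at lip height projects
print(proj(c,[o["ee_pos"][0],o["ee_pos"][1],.032],o))
E
```

```text
time: 4.9
ee_pos: [0.4955, 0.1473, 0.1006]
tcp_rot: [179.9, 0.0, 125.9]
wrist_force: [-0.4, 0.1, 0.1]
opening: 0.0341
grasp_force: 0.0
[0.495544   0.14727933 0.10064024] [1.79890637e+02 3.79161744e-02 1.25882447e+02]
v_stop 0.78 [356. 202.] [0.554  0.1883 0.018 ]
stack_place 0.69 [389. 201.] [0.5779 0.2029 0.01  ]
stack_place 0.66 [336. 204.] [0.5463 0.1768 0.01  ]
plate_centre 0.85 [339. 203.] [0.5472 0.1792 0.0115]
plate_lip 0.65 [261. 205.] [0.496  0.1465 0.024 ]
plate_tail 0.7 [414. 199.] [0.5925 0.2157 0.011 ]
plate_tail 0.22 [400. 203.] [0.5857 0.2064 0.011 ]
mount_bottom 0.77 [389. 202.] [0.5768 0.2028 0.013 ]
weight 0.76 [422. 226.] [0.5773 0.2059 0.06  ]
[260.73691949 208.05297303]
```

View pics/w2.png

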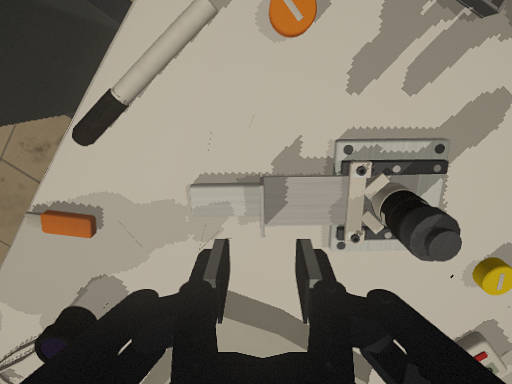

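The lip wall is at (264,205), between the open fingers and about 1–3 mm from the TCP line. The stack at (400,205) is upright and in place. I'll lower the fingers astride the lip and pull with the inner finger, unclamped, so the plate stays level.

```bash
python3 -m inch '[[0,0,-1.5,0],[0,0,-3,0],[0,0,-4.5,0],[0,0,-6,0],[0,0,-7,0],[0,0,-7.5,0],[0,0,-7.5,0],[0,0,-7.5,0]]' 2.0
python3 -m inch '[[-0.2,-0.15,0,0],[-0.4,-0.3,0,0],[-0.6,-0.43,0,0],[-0.9,-0.64,0,0],[-1.2,-0.86,0,0],[-1.5,-1.07,0,0],[-1.8,-1.29,0,0],[-2.1,-1.5,0,0]]'
python3 - <<'E'
from h import *
o=bot.get_obs();c=bot.camera("wrist");save(c,"w3.png")
for k,z in dict(plate_lip=.024,plate_tail=.011,mount_bottom=.013,weight=.06).items():
    for r in bot.landmark_of(k,c)[:2]: print(k,round(r["score"],2),np.round(r["point"]),ray(c,r["point"],z,o).round(4))
E
```

```text
time: 6.3
ee_pos: [0.4955, 0.1473, 0.0248]
tcp_rot: [180.0, 0.0, 125.9]
wrist_force: [0.6, 0.4, 0.3]
opening: 0.0202
grasp_force: 0.0
time: 7.3
ee_pos: [0.474, 0.1321, 0.0244]
tcp_rot: [180.0, 0.0, 125.9]
wrist_force: [1.8, 0.5, 0.9]
opening: 0.0203
grasp_force: 0.9
plate_lip 0.79 [278. 266.] [0.483  0.1346 0.024 ]
plate_tail 0.31 [476. 239.] [0.5659 0.2041 0.011 ]
mount_bottom 0.94 [487. 250.] [0.5741 0.2031 0.013 ]
```

View pics/w3.png

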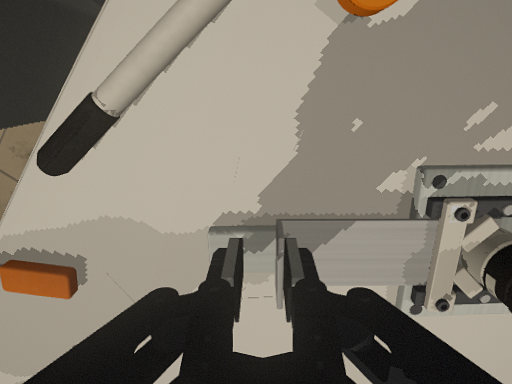

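The lip at (278,266) is following the inner finger, and the stack at (490,260) still stands behind the V-stop. The remaining 52 mm I'll pull slowly.

```bash
python3 -m inch '[[-0.27,-0.19,0,0],[-0.54,-0.38,0,0],[-0.81,-0.57,0,0],[-1.08,-0.77,0,0],[-1.35,-0.96,0,0],[-1.62,-1.15,0,0],[-1.89,-1.34,0,0],[-2.16,-1.54,0,0]]'
python3 -m inch '[[-0.3,-0.21,0,0],[-0.6,-0.43,0,0],[-0.9,-0.64,0,0],[-1.2,-0.86,0,0],[-1.5,-1.07,0,0],[-1.8,-1.28,0,0],[-2.1,-1.5,0,0],[-2.1,-1.5,0,0]]'
python3 - <<'E'
from h import *
c=bot.camera("scene")
for k,z in dict(plate_lip=.024,plate_tail=.011,mount_bottom=.01,mount_top=.043,weight=.057).items():
    for r in bot.landmark_of(k,c)[:2]: print(k,round(r["score"],2),np.round(r["point"]),ray(c,r["point"],z).round(4))
cv2.imwrite("pics/s4.png",cv2.resize(c["img"][180:320,190:390,::-1],None,fx=4,fy=4,interpolation=cv2.INTER_CUBIC))
E
```

```text
time: 8.55
ee_pos: [0.4523, 0.1166, 0.0243]
tcp_rot: [-180.0, 0.0, 125.9]
wrist_force: [0.1, 0.3, 0.7]
opening: 0.0199
grasp_force: 0.2
time: 9.55
ee_pos: [0.4313, 0.1016, 0.0243]
tcp_rot: [-180.0, 0.0, 125.9]
wrist_force: [0.0, -0.6, 0.3]
opening: 0.0201
grasp_force: 0.0
plate_lip 0.57 [284. 294.] [0.4362 0.0983 0.024 ]
plate_lip 0.32 [162. 231.] [0.422  0.3641 0.024 ]
```

View pics/s4.png

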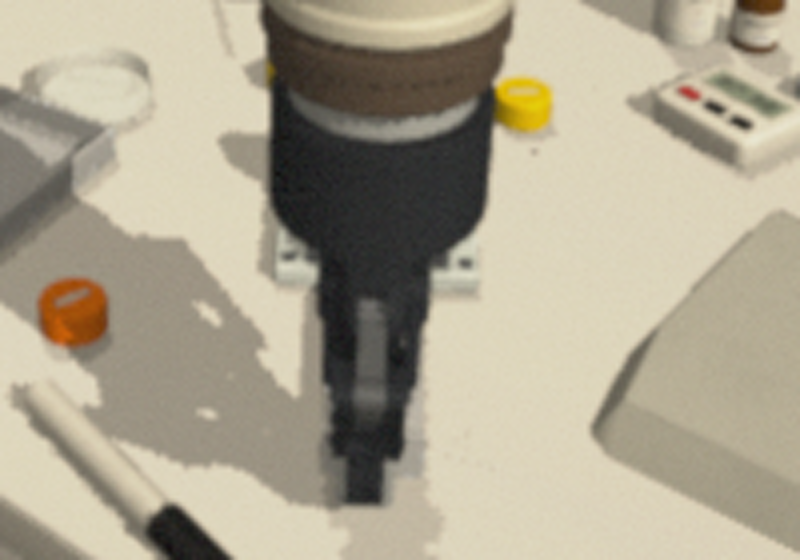

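The arm hides the stack in this view. By the numbers the tail is at x ≈ −51 mm, clear of the V-stop at −34 mm. I'll centre on the lip and close.

```bash
python3 -m inch '[[0.3,0.21,0,0],[0.6,0.42,0,0],[0.6,0.42,0,0],[0.6,0.42,0,0],[0.6,0.42,0,0],[0.6,0.42,0,0],[0.6,0.42,0,0],[0.6,0.42,0,0]]'
python3 -m inch '[[0,0,0,0],[0,0,0,0],[0,0,0,0],[0,0,0,0],[0,0,0,0],[0,0,0,0],[0,0,0,0],[0,0,0,0]]' 0 90
python3 - <<'E'
from h import *
o=bot.get_obs();c=bot.camera("wrist");save(c,"w5.png")
for k,z in dict(plate_lip=.024,plate_tail=.011,mount_bottom=.01,v_stop=.018).items():
    for r in bot.landmark_of(k,c)[:2]: print(k,round(r["score"],2),np.round(r["point"]),ray(c,r["point"],z,o).round(4))
E
```

```text
time: 10.85
ee_pos: [0.4375, 0.106, 0.0243]
tcp_rot: [180.0, 0.0, 125.9]
wrist_force: [-0.9, -0.2, 0.6]
opening: 0.02
grasp_force: 0.0
time: 11.85
ee_pos: [0.4376, 0.106, 0.0244]
tcp_rot: [180.0, 0.0, 125.9]
wrist_force: [-1.6, -1.1, 6.2]
opening: 0.0013
grasp_force: 61.0
plate_tail 0.73 [476. 255.] [0.5369 0.1716 0.011 ]
```

View pics/w5.png

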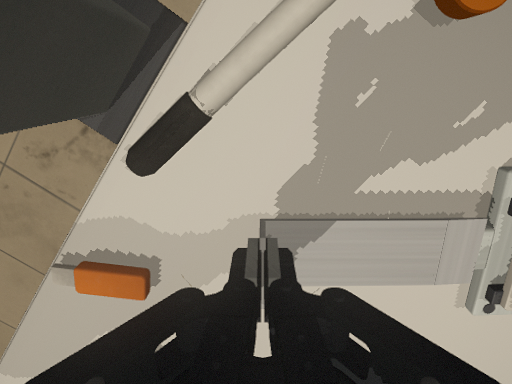

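The lip is held at (263,270), and the tail at about (488,250) is out in front of the V-stop. I'll draw it another 3 cm level, then lift.

```bash
python3 -m inch '[[-0.8,-0.57,0,0],[-1.6,-1.15,0,0],[-2.4,-1.72,0,0],[-2.4,-1.72,1,0],[-2.4,-1.72,3,0],[-2.4,-1.72,5,0],[-2.4,-1.72,7,0],[-2.4,-1.72,8,0]]'
python3 -m inch '[[-1,3,0,-3],[-1.5,6,0,-7],[-2,9,0,-11],[-2,12,0,-15],[-2,14,0,-19],[-2,16,0,-23],[-2,16,0,-26],[-2,16,0,-26]]'
python3 - <<'E'
from h import *
o=bot.get_obs();c=bot.camera("wrist");save(c,"w6.png");print(o["ee_pos"],o["tcp_rot"],o["grasp_force"])
for k,z in dict(plate_lip=.1,plate_tail=.09,pan=0).items():
    for r in bot.landmark_of(k,c)[:2]: print(k,round(r["score"],2),np.round(r["point"]),ray(c,r["point"],z,o).round(4))
c2=bot.camera("scene")
for k,z in dict(mount_bottom=.01,mount_middle=.027,mount_top=.043,weight=.057).items():
    for r in bot.landmark_of(k,c2)[:3]: print(k,round(r["score"],2),np.round(r["point"]),ray(c2,r["point"],z).round(4))
b=cv2.resize(c2["img"][185:285,225:345],(480,400),interpolation=cv2.INTER_CUBIC)
a=cv2.resize(c["img"],(320,240));m=np.zeros((400,800,3),np.uint8);m[:,:480]=b;m[:240,480:]=a
cv2.imwrite("pics/m6.png",m[:,:,::-1])
E
```

```text
time: 13.1
ee_pos: [0.4138, 0.0888, 0.1055]
tcp_rot: [180.0, 0.0, 125.9]
wrist_force: [-0.1, 0.1, -1.2]
opening: 0.0011
grasp_force: 60.3
time: 14.1
ee_pos: [0.3932, 0.2488, 0.1039]
tcp_rot: [-179.9, 0.0, 99.9]
wrist_force: [0.1, -0.0, -0.9]
opening: 0.0012
grasp_force: 60.2
[0.39322463 0.24880807 0.1038785 ] [-1.79944169e+02  2.49616494e-02  9.99316693e+01] 60.23097038269043
plate_lip 0.81 [260. 265.] [0.3937 0.2443 0.1   ]
plate_tail 0.84 [478. 253.] [0.5121 0.2659 0.09  ]
pan 0.71 [374.   9.] [0.4463 0.3927 0.    ]
mount_bottom 0.53 [285. 238.] [0.5661 0.1928 0.01  ]
mount_bottom 0.42 [194. 229.] [0.4764 0.3394 0.01  ]
mount_middle 0.79 [210. 260.] [0.4163 0.237  0.027 ]
mount_middle 0.73 [267. 199.] [0.6271 0.2859 0.027 ]
mount_middle 0.48 [318. 209.] [0.6631 0.1862 0.027 ]
mount_top 0.46 [288. 218.] [0.5808 0.1988 0.043 ]
weight 0.78 [286. 212.] [0.5777 0.2014 0.057 ]
weight 0.37 [212. 213.] [0.4884 0.3015 0.057 ]
```

View pics/m6.png

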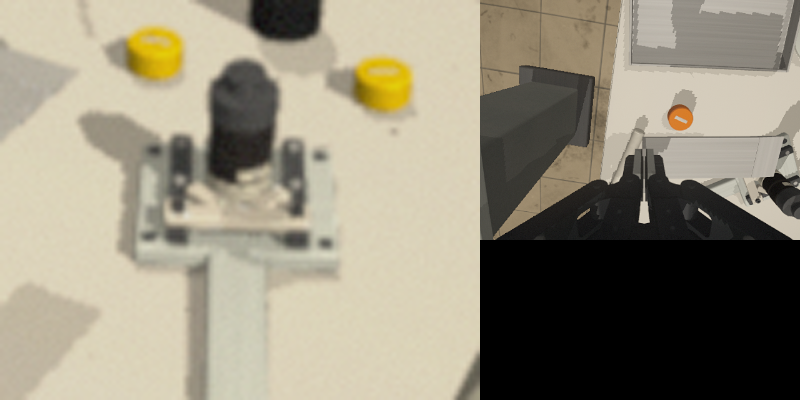

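The stack stands straight on the bed with the weight on top, at left crop (243,130). The plate hangs level with the pan ahead at right inset (710,35), its long edge about 3° off the plate. The pan centre reads (0.446,0.393), in line with the earlier measurements. Now over and down into the pan.

```bash
python3 -m inch '[[0,3,0,0],[-0.2,6,0,-1],[-0.4,9,0,-2],[-0.6,12,0,-3],[-0.6,13.6,0,-3],[-0.6,13.6,-2,-3],[-0.6,13.6,-3,-3],[-0.6,13.6,-3,-3]]'
python3 -m inch '[[0,0,-1,0],[0,0,-2,0],[0,0,-3,0],[0,0,-4,0],[0,0,-4.7,0],[0,0,-5.2,0],[0,0,-5.4,0],[0,0,-5.4,0]]'
python3 - <<'E'
from h import *
o=bot.get_obs();c=bot.camera("wrist");save(c,"w7.png");print(o["ee_pos"],o["wrist_force"])
E
```

```text
time: 15.55
ee_pos: [0.3873, 0.3841, 0.0736]
tcp_rot: [-179.9, 0.1, 96.9]
wrist_force: [-0.5, -0.0, -0.7]
opening: 0.001
grasp_force: 60.2
time: 16.55
ee_pos: [0.3876, 0.3849, 0.0204]
tcp_rot: [180.0, -0.0, 96.9]
wrist_force: [-0.2, -0.7, -0.6]
opening: 0.0012
grasp_force: 60.3
[0.38758787 0.3848672  0.02039314] [-0.23913547 -0.70490988 -0.64809628]
```

View pics/w7.png

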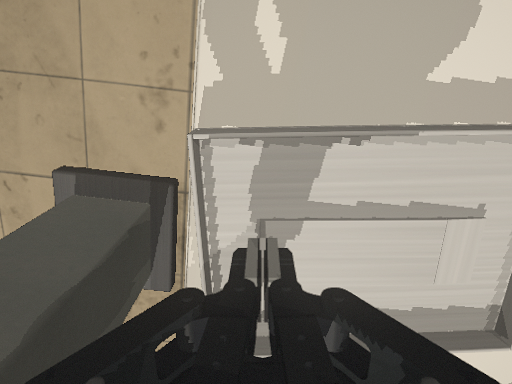

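The plate, at (375,260), is inside the pan walls on all sides and parallel to them. I'll lower the last 3.5 mm.

```bash
python3 -m inch '[[0,0,-0.05,0],[0,0,-0.1,0],[0,0,-0.15,0],[0,0,-0.2,0],[0,0,-0.25,0],[0,0,-0.3,0],[0,0,-0.35,0],[0,0,-0.35,0]]'
```

```text
time: 17.6
ee_pos: [0.3876, 0.3848, 0.017]
tcp_rot: [180.0, -0.0, 96.9]
wrist_force: [-1.4, -0.9, 1.1]
opening: 0.001
grasp_force: 60.5
```

```bash
python3 -m inch '[[0,0,0,0],[0,0,0,0],[0,0,0,0],[0,0,0,0],[0,0,0,0],[0,0,0,0],[0,0,0,0],[0,0,0,0]]' 2.4
python3 -m inch '[[0,0,0.5,0],[0,0,1.5,0],[0,0,3,0],[0,0,6,0],[0,0,10,0],[0,0,14,0],[0,0,18,0],[0,0,20,0]]'
python3 -m inch '[[0,-4,0,0],[-2,-8,0,0],[-4,-12,0,0],[-6,-16,0,0],[-6,-22,0,0],[-6,-28,0,0],[-6,-28,0,0],[-6,-28,0,0]]'
python3 - <<'E'
from h import *
c=bot.camera("scene");t=bot.camera("top")
a=cv2.resize(c["img"][170:270,160:340],(720,400),interpolation=cv2.INTER_CUBIC)[:,:500]
b=cv2.resize(t["img"][140:290,180:330],(300,300),interpolation=cv2.INTER_CUBIC)
m=np.zeros((400,800,3),np.uint8);m[:,:500]=a;m[:300,500:]=b
cv2.imwrite("pics/m8.png",m[:,:,::-1])
for k,z in dict(plate_lip=.0165,plate_centre=.004,plate_tail=.003,mount_bottom=.01,weight=.057,swab_dish=0,objective_case=0).items():
    for n,q in(("s",c),("t",t)):
        for r in bot.landmark_of(k,q)[:1]: print(n,k,round(r["score"],2),ray(q,r["point"],z).round(4))
E
```

```text
time: 18.6
ee_pos: [0.3875, 0.3848, 0.0168]
tcp_rot: [-180.0, 0.0, 96.9]
wrist_force: [-0.4, 0.3, 1.0]
opening: 0.0239
grasp_force: 0.0
time: 19.6
ee_pos: [0.3879, 0.3851, 0.2206]
tcp_rot: [179.8, -0.1, 96.9]
wrist_force: [-0.8, -0.2, -0.1]
opening: 0.0241
grasp_force: 0.0
time: 20.6
ee_pos: [0.3277, 0.1049, 0.2177]
tcp_rot: [179.9, -0.0, 96.8]
wrist_force: [-0.4, -0.1, 0.5]
opening: 0.0237
grasp_force: 0.0
s plate_lip 0.96 [0.3812 0.3694 0.0165]
t plate_lip 0.79 [0.379  0.3884 0.0165]
s plate_centre 0.89 [0.4434 0.3948 0.004 ]
t plate_centre 0.8 [0.4523 0.3828 0.004 ]
s plate_tail 0.91 [0.4992 0.3893 0.003 ]
t plate_tail 0.83 [0.5085 0.4014 0.003 ]
s mount_bottom 0.52 [0.5714 0.197  0.01  ]
s weight 0.78 [0.575  0.1991 0.057 ]
t weight 0.67 [0.5707 0.1975 0.057 ]
t swab_dish 0.77 [0.5732 0.3914 0.    ]
s objective_case 0.93 [0.7348 0.287  0.    ]
t objective_case 0.7 [0.7256 0.2852 0.    ]
```

View pics/m8.png

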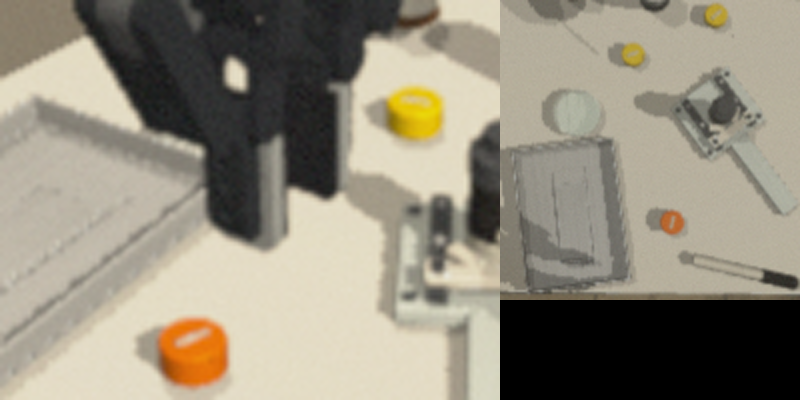

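The plate lies flat inside the pan, at right inset (575,215). The stack is upright on the stand at (722,108), and the dish and case have not moved. The robot touches nothing.

```bash
python3 -c "
from workcell import bot
print(bot.job_done())"
```

```text
the job is handed in; nothing more can be done
None
```

The job is handed in at about 21 s: the last pictures show the mounts stacked upright on the stand's bed with the weight on top, the plate flat and right side up in the pan, and the swab dish and objective case where they were.

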